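# Close the bead jar: inner disk, then screw ring

### The arm

A 6-joint arm with a two-finger parallel gripper is mounted at the origin on the work surface. World frame = base frame: x ahead of the robot, y to its left, z up, the work surface at z = 0. Lengths are in mm, angles in rad, forces in N, time in s.
With the tool pointing down it reaches from about 275 to 750 mm from the base axis. Payload 10.2 kg.
Tool frame: the origin (TCP) lies midway between the tips of the shut fingers; the grasp point (between the pads) lies 19 mm behind it; z points along the fingers, y is the direction in which the jaws open and shut (so a half turn about z gives the same grasp; the last joint's range is limited). The gripper opens to 85 mm and grips with 20 to 120 N. Pads are 22 mm wide; open, the fingers measure 114 mm over their backs; the gripper's body (76 mm by 85 mm) begins 54 mm behind the grasp point. The pads swing forward as they close: fully open they stand 13 mm farther back than shut.
Start: joints at [-1.405, 0.313, 1.498, -0, 1.331, -0.223], TCP at [199.004, -485.828, 231.294] pointing down, gripper open.
Joint ranges: [-2.94, 2.94], [-0.97, 2.17], [0.19, 2.56], [-1.23, 4.37], [0.02, 3.11], [-2.88, 2.88]. Speed limits (rad/s): [2.39, 2.39, 3.01, 3.14, 3.14, 3.14].

### API

Orientations are given as a unit quaternion [w, x, y, z].
In Python, from rig import sense, optics, ctrl gives the robot as it stands.
- The arm moves only by the tool play_rows, never from a script. Its argument "plan" is a list of rows, each a list of 7 numbers: the shift along the world's x, y, z in mm, then the turn, a rotation vector about the world's x, y, z in rad, then the opening, from -1 (shut) to 1 (fully open), so that 0 is half open. A call has 1 to 5 rows; each row shifts and turns the pose as measured when the row begins; what a row does not reach is not made up. A row lasts 1/12 s, in which the tool goes at most 41.7 mm and 7.16 degrees, less where a joint would pass 70% of its speed; a pose out of reach is approached as far as the arm can. A call is refused whole if a number of a shift passes 41.7 or a number of a turn 0.125, either way. A call with a gripper value outside its range is refused whole. The fingers move at their own pace and stop on an object; "grip_force" is the grip in N (left out, the last holds). Time passes only in rows, so rows that do not move let the fingers close. It gives the time, the measured TCP pose, the force and the opening at its end, in the units of the state.
- sense(): the state, without advancing time (a new reading comes with each control period).
- optics.capture(name): name is "side" or "top" or "wrist"; returns a dict with "img" (420x560x3 uint8, blue, green, red), "fx", "fy", "cx", "cy" (pixels), "dist" ([k1, k2, p1, p2, k3] as OpenCV has them; the pictures are not rectified), "world_to_cam" (4x4, takes a point from world to camera coordinates). Camera axes: x right, y up, looking along -z (the intrinsics and any distortion apply to the point x, -y, -z); pixel columns grow to the right and rows downward; lengths in mm; the calibration is good to about 2 mm. A picture is of the moment at which its call begins. There is no depth.
- ctrl.finish_job(): hands the job in, once; it reports no verdict.
The state is a dict: "time_s": time; "joints": joint angles; "dq": joint speeds; "tau": joint torques, N m; "eef_pos": TCP position; "ee_rot": TCP orientation; "force": force on the tool from outside, world axes, zero at the start; "wrist_torque": the same for the moment, N m; "grip_width": opening from 0.0 (shut) to 1.0 (fully open).
Only numpy, scipy, OpenCV 4.12 (cv2) and the standard library are available. Lean on these libraries where they do the work, as an engineer would, in place of code of your own. Each camera call takes 0.05 s, during which the arm holds its last target. There are 200 camera calls.

### The job

On the jewellery stall, close the bead jar that is fixed to the counter: lay the teal inner disk flat in the jar's mouth, knob up and fully down on its ledge, and let go of it; then screw the pink ring clockwise onto the neck over it, just until it is snug and clamps the disk, not overtight. Work gently, without forcing the parts, leave the other goods where they are, and let go at the end.

Things in the scene. Friction and masses are not known exactly. Their poses are not given: they have to be found in the camera images.
- jar: Squat clear jar of beads, fixed to the counter (cannot move or turn). Origin: centre of its underside, z up. Body 76 mm across, shoulder 50 mm high, then a white upright neck 44 mm across with a thread, up to the rim at 72 mm. Three red dots on the shoulder at 0, 120 and 240 degrees from its x axis.
- jar_mouth (a point): Centre of the mouth, at rim height (72 mm up). The mouth is a round recess 39 mm across, 3 to 6 mm deep down to its ledge.
- ledge: Grey ledge ring (hole 31 mm) fixed inside the jar's mouth, on which the disk lies. Origin: centre of its top face. It lies 3 to 6 mm below the rim, 66 to 69 mm above the counter, different each time, and the reading is too coarse to know how far the ring will turn: feel for it.
- jar_thread (a point): On the neck's axis, 60 mm up: its outer thread. Right-handed (clockwise from above goes down), three starts, ridges 3.2 mm thick out to 25.6 mm radius, 21 mm down per turn. Ridges start at the rim 0.2 to 0.9 rad clockwise of the red dots (differs from jar to jar), each covers 3.9 rad.
- disk: Loose teal disk, 37 mm across and 7 mm thick, enamelled metal, 80 g, with a white knob 12 mm across standing 14 mm up from its centre (21 mm overall). Origin: centre of its underside, z up through the knob. Seated, its top stands 1 to 4 mm above the rim.
- ring: Loose pink twelve-sided screw ring, 62 mm across flats, 19 mm high, metal, 140 to 255 g. Origin: centre of its underside, z up. Flats face 0, 30, 60.. degrees from its x axis. Inside, three steel pins 3.2 mm thick, 5 mm above the origin, reach in to 22.8 mm radius at 0, 120 and 240 degrees, below three yellow dots on top. Home, its underside is 57 to 60 mm up.
- ring_flange (a point): Centre of the ring's top face, 19 mm above its underside: a flange 3 mm thick with a 28 mm hole for the knob. Set on with dots over dots, the ring drops until its underside is 62 to 65 mm up; from there 1.1 to 2.9 rad clockwise, by ledge and thread, makes it snug: friction moment 0.2 to 0.3 N m; 0.3 rad on it is overtight, then strips. Set on otherwise it may need 2 rad more.
- varnish: Bystander: red bottle with black cap, 32 mm across, 75 mm high, standing. Origin: centre of its underside.
- stud_box: Bystander: open white box, 60 x 80 x 25 mm high. Origin: centre of its underside.
- bangle: Bystander: green bangle lying flat, 68 mm across, 10 mm high. Origin: centre of its underside.
Mind the look-alikes: they are no part of the job. Of the things that look like the disk, take the one that is farthest to the robot's right at the start. There is more than one size of the ring; the one meant has the size given above.

How it is judged:
By the outcome, as a careful person would: the job done as asked, in the order asked, and still so for the second after the job is handed in, with the robot touching nothing.
It also fails if it takes over 72 s, if anything falls off the work surface, if the arm or the gripper's body presses on something with over 40 N, if the wrist force passes 120 N, or if a joint passes its speed limit or range.

## Working session

There is one attempt and no reset: what is moved stays moved. The work goes in short steps, Python scripts to look and compute and a tool call to move; the robot and the scene stay as the last step left them, time stands still between calls to the robot, and variables do not carry over. Pictures are saved under pics/ and viewed, about 8 in all and at most 12, crops included, and the job is handed in when it is done.

Besides the shell and the picture viewer there is one more tool, called after "Call:" as name(argument=value, ...) on one line, values as JSON. play_rows: Moves the arm, as the interface text tells. Its arguments: {"type":"object","properties":{"plan":{"type":"array"},"grip_force":{"type":"number"}},"required":["plan"]}

```bash
mkdir -p pics; ls; cat > h.py <<'E'
import numpy as np, cv2
from rig import sense, optics, ctrl
def K(c): return np.array([[c["fx"],0,c["cx"]],[0,c["fy"],c["cy"]],[0,0,1.]])
def ray(c,uv):
    p=cv2.undistortPoints(np.array(uv,float).reshape(-1,1,2),K(c),np.array(c["dist"],float)).reshape(-1,2)
    M=np.array(c["world_to_cam"]);R,t=M[:3,:3],M[:3,3]
    d=np.c_[p[:,0],-p[:,1],-np.ones(len(p))]@R
    return -R.T@t,d
def onplane(c,uv,z):
    o,d=ray(c,uv); return o+d*((z-o[2])/d[:,2])[:,None]
def proj(c,P):
    M=np.array(c["world_to_cam"]);q=np.atleast_2d(P)@M[:3,:3].T+M[:3,3]
    q=q*[1,-1,-1]
    return cv2.projectPoints(q.reshape(-1,1,3).astype(float),np.zeros(3),np.zeros(3),K(c),np.array(c["dist"],float))[0].reshape(-1,2)
def save(c,n,roi=None,s=1):
    im=c["img"]
    if roi: im=im[roi[1]:roi[3],roi[0]:roi[2]]
    cv2.imwrite("pics/"+n,cv2.resize(im,None,fx=s,fy=s,interpolation=cv2.INTER_CUBIC))
E
python3 - <<'E'
from h import *
import pickle
print(sense())
d={n:optics.capture(n) for n in("side","top","wrist")}
pickle.dump(d,open("d0.pkl","wb"))
for n in d:
    c=d[n];M=np.array(c["world_to_cam"]);print(n,c["fx"],c["dist"],-M[:3,:3].T@M[:3,3],M[:3,:3].round(2).tolist());save(c,n+"0.png")
cv2.imwrite("pics/a.png",cv2.resize(np.vstack([d["top"]["img"]]),(800,600)))
cv2.imwrite("pics/b.png",np.hstack([cv2.resize(d["side"]["img"],(400,300)),cv2.resize(d["wrist"]["img"],(400,300))]))
E
```

```text
pics
{'time_s': 0.0, 'joints': array([-1.40542104e+00,  3.13458766e-01,  1.49842666e+00, -2.08106737e-05,
        1.33098644e+00, -2.23421837e-01]), 'dq': array([ 0.00086305,  0.00183555, -0.00011617,  0.00212578,  0.00078455,
        0.00118546]), 'tau': array([ 5.64186735e-05, -4.12268364e+01, -2.59741706e+01, -1.60911777e-04,
        4.18042051e-03, -9.08028170e-06]), 'eef_pos': array([ 198.94562566, -485.57453467,  230.73451071]), 'ee_rot': array([-6.39631267e-04,  9.81163351e-01,  1.93178854e-01,  8.45916311e-06]), 'force': array([0.30872414, 0.51860079, 0.29783531]), 'wrist_torque': array([-0.02443498, -0.00701066,  0.0217053 ]), 'grip_width': 0.9992772435213906}
side 455.99202184028707 [-0.04666583  0.          0.          0.          0.        ] [ 517.18083364 -650.60200168  581.71856711] [[1.0, -0.06, 0.01], [0.03, 0.58, 0.81], [-0.06, -0.81, 0.58]]
top 395.2842886072488 [0.01644882 0.         0.         0.         0.        ] [477.220277     6.35521318 719.75170052] [[-0.02, -1.0, -0.05], [0.98, -0.02, 0.17], [-0.17, -0.04, 0.98]]
wrist 291.68238095155016 [0.01593108 0.         0.         0.         0.        ] [ 259.19150253 -460.88003862  372.48444063] [[0.38, -0.93, -0.0], [0.89, 0.37, -0.26], [0.24, 0.1, 0.97]]
```

View pics/a.png

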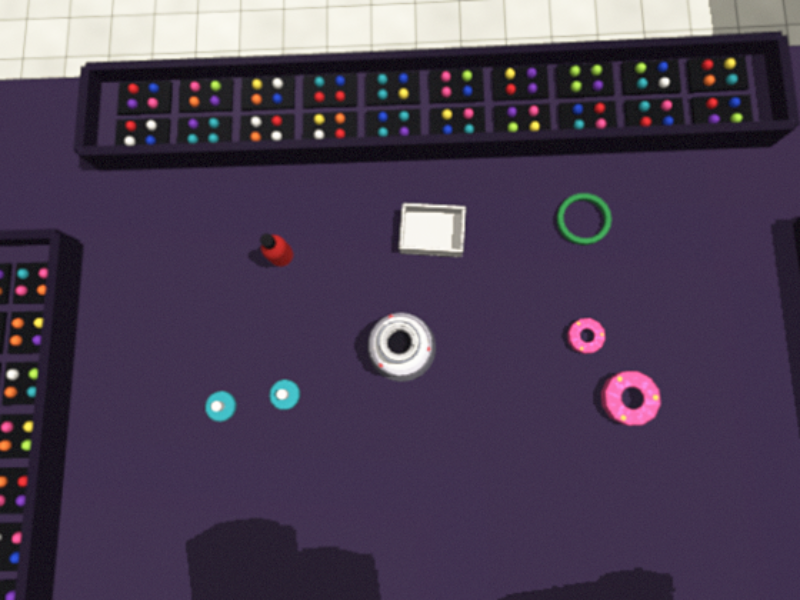

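View pics/b.png

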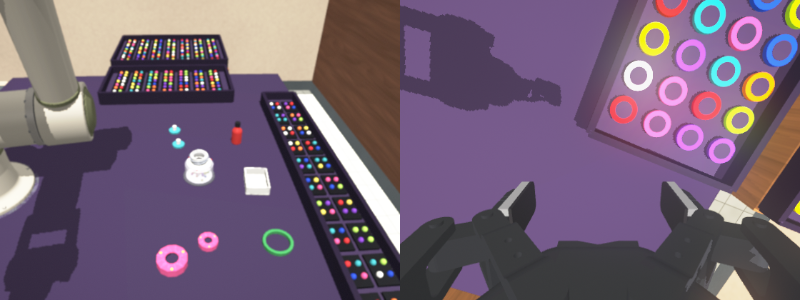

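Top view (800×600 pixels): the disk-like things are at (220,406) and (285,394). Image right is −y (the robot's right), so (285,394) should be the disk. The ring-like things are at (587,336), small, and (631,398), large. I'll measure both sizes to choose.

```bash
python3 - <<'E'
from h import *
import pickle
d=pickle.load(open("d0.pkl","rb"))
def blobs(c,lo,hi,amin=40):
    m=cv2.inRange(cv2.cvtColor(c["img"],cv2.COLOR_BGR2HSV),lo,hi)
    n,l,s,ce=cv2.connectedComponentsWithStats(m)
    return [(l==i).astype(np.uint8) for i in range(1,n) if s[i,4]>=amin]
for n in("top","side"):
  c=d[n]
  for nm,lo,hi,z in(("teal",(80,90,80),(98,255,255),7),("pink",(155,80,120),(175,255,255),19)):
    for b in blobs(c,lo,hi):
        k=max(cv2.findContours(b,cv2.RETR_EXTERNAL,cv2.CHAIN_APPROX_NONE)[0],key=len).reshape(-1,2)
        if n=="top" and (k[:,1].max()<140 or k[:,0].max()<80):continue
        P=onplane(c,k,z)[:,:2]; (x,y),r=cv2.minEnclosingCircle(P.astype(np.float32))
        print(n,nm,k.mean(0).round(1),"xy",round(x,1),round(y,1),"diam",round(2*r,1),"area-d",round(2*np.sqrt(cv2.contourArea(P.astype(np.float32))/np.pi),1),"n",len(k))
  # yellow dots, knob, red dots
  for nm,lo,hi,z in(("yellow",(20,100,150),(35,255,255),19),("red",(0,120,110),(6,255,255),50),("red2",(176,120,110),(180,255,255),50)):
    for b in blobs(c,lo,hi,2):
        p=np.argwhere(b)[:,::-1].mean(0)
        if n=="top" and (p[1]<150 or p[0]<100):continue
        print(n,nm,p.round(1),b.sum(),onplane(c,[p],z)[0].round(1))
c=d["top"]
a=cv2.resize(c["img"][200:310,140:360],None,fx=3.6,fy=3.6,interpolation=cv2.INTER_CUBIC)
cv2.imwrite("pics/c.png",cv2.resize(c["img"][210:310,380:480],(600,600),interpolation=cv2.INTER_CUBIC))
b=cv2.resize(c["img"][205:305,380:480],(396,396),interpolation=cv2.INTER_CUBIC)
e=cv2.resize(c["img"][205:305,140:240],(396,396),interpolation=cv2.INTER_CUBIC)
cv2.imwrite("pics/c.png",np.hstack([e,b]))
E
```

```text
top teal [198.8 275.8] xy 495.1 185.9 diam 38.8 area-d 37.1 n 59
top teal [153.8 284. ] xy 481.8 267.4 diam 39.0 area-d 36.9 n 60
top pink [409.9 234.6] xy 559.7 -191.3 diam 45.5 area-d 42.1 n 83
top pink [442.1 278.4] xy 483.9 -238.9 diam 67.7 area-d 64.7 n 112
top yellow [404.5 226. ] 2 [ 574.8 -182.    19. ]
top yellow [433.5 264.5] 4 [ 506.6 -226.5   19. ]
top yellow [458.5 277.5] 4 [ 483.8 -266.4   19. ]
top yellow [435.8 291.8] 6 [ 460.3 -226.4   19. ]
top red [195.1 175.5] 205 [669.2 185.1  50. ]
top red [299.5 244. ] 2 [543.9   3.8  50. ]
top red [266.  255.5] 2 [525.6  60.9  50. ]
top red2 [198.8 169.1] 11 [680.9 178.7  50. ]
top red2 [203.8 178.5] 6 [663.4 169.5  50. ]
top red2 [272.5 220.5] 2 [585.3  49.1  50. ]
top red2 [403.5 224.5] 2 [ 573.1 -172.2   50. ]
side teal [209.2 112.7] xy 368.8 662.1 diam 90.9 area-d 38.3 n 31
side teal [388.9 163.7] xy 845.1 334.6 diam 56.3 area-d 28.0 n 27
side teal [244.3 182.6] xy 482.4 261.3 diam 47.0 area-d 34.8 n 46
side teal [249.4 202.2] xy 493.5 179.5 diam 44.5 area-d 33.6 n 48
side teal [443.7 223.2] xy 900.9 83.2 diam 24.3 area-d 
[... 6324 characters left out ...]
9.5 122. ] 14 [277.5 507.5  50. ]
side red2 [252.8 120.7] 13 [503.5 506.7  50. ]
side red2 [387.4 144.7] 22 [840.8 353.8  50. ]
side red2 [407.8 144.6] 21 [893.2 353.1  50. ]
side red2 [325.8 184.2] 17 [661.  176.6  50. ]
side red2 [336.3 190. ] 27 [680.4 153.1  50. ]
side red2 [408.5 185.4] 29 [841.  164.4  50. ]
side red2 [325.6 198.2] 10 [653.4 123.2  50. ]
side red2 [430.3 199.3] 31 [872.1 109.7  50. ]
side red2 [410.1 207.5] 34 [821.1  82.5  50. ]
side red2 [434.6 207. ] 40 [872.2  82.1  50. ]
side red2 [476.6 282.6] 54 [ 872.1 -134.8   50. ]
side red2 [485.2 336.2] 66 [ 841.  -243.6   50. ]
side red2 [487.  368.6] 67 [ 820.9 -297.7   50. ]
side red2 [528. 419.] 3 [ 842.8 -373.2   50. ]
```

View pics/c.png

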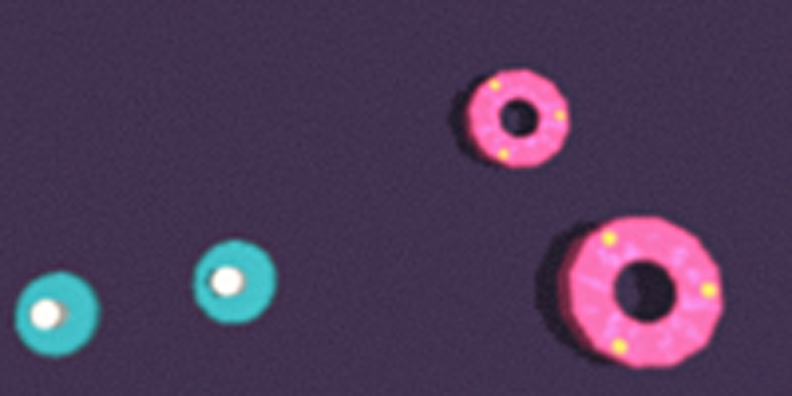

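The crop confirms the choice: of the two teal disks, the right-hand one (crop (235,282), world about (495,186)) is farthest to the robot's right. Of the two rings, the large one (crop (645,290), about 62–65 mm against about 43 mm) fits the 62 mm given. Moving over to the disk and jar for a close look.

Call:
play_rows(plan=[[15, 31, -1, 0, 0, 0, 0.3], [15, 31, -1, 0, 0, 0, 0.3], [15, 31, -1, 0, 0, 0, 0.3], [15, 31, -1, 0, 0, 0, 0.3], [15, 31, -1, 0, 0, 0, 0.3]])

```text
time_s: 0.57
eef_pos: [272.8, -328.5, 223.3]
ee_rot: [-0.002, 0.982, 0.189, -0.0]
force: [-0.5, -0.1, 0.8]
grip_width: 0.646
```

Call:
play_rows(plan=[[15, 31, -1, 0, 0, 0, 0.3], [15, 31, -1, 0, 0, 0, 0.3], [15, 31, -1, 0, 0, 0, 0.3], [15, 31, -1, 0, 0, 0, 0.3], [15, 31, -1, 0, 0, 0, 0.3]])

```text
time_s: 0.98
eef_pos: [349.0, -165.0, 217.7]
ee_rot: [-0.002, 0.982, 0.188, -0.0]
force: [0.8, -0.1, 0.4]
grip_width: 0.65
```

Call:
play_rows(plan=[[15, 31, -1, 0, 0, 0, 0.3], [15, 31, -1, 0, 0, 0, 0.3], [15, 31, -1, 0, 0, 0, 0.3], [15, 31, -1, 0, 0, 0, 0.3], [15, 31, -1, 0, 0, 0, 0.3]])

```text
time_s: 1.4
eef_pos: [425.5, -0.9, 212.6]
ee_rot: [-0.002, 0.982, 0.188, -0.0]
force: [1.4, -0.8, -0.1]
grip_width: 0.646
```

Call:
play_rows(plan=[[15, 31, -1, 0, 0, 0, 0.3], [15, 31, -1, 0, 0, 0, 0.3], [15, 31, -1, 0, 0, 0, 0.3], [15, 31, -1, 0, 0, 0, 0.3], [0, 0, 0, 0, 0, 0, 0.3]])

```text
time_s: 1.82
eef_pos: [487.7, 135.2, 207.4]
ee_rot: [-0.002, 0.982, 0.19, -0.0]
force: [0.6, 0.8, -0.2]
grip_width: 0.651
```

```bash
python3 - <<'E'
from h import *
import pickle
c=optics.capture("wrist");s=sense();pickle.dump((c,s),open("w1.pkl","wb"));save(c,"w1.png")
print(s["time_s"],s["eef_pos"],s["ee_rot"],s["joints"].round(2),s["grip_width"],proj(c,[[495,186,0],[552,38,72],s["eef_pos"]]))
E
```

```text
1.8667 [486.94859014 133.39183743 207.29037547] [-1.63111761e-03  9.81786860e-01  1.89977257e-01 -7.36369378e-04] [0.03 0.29 1.59 0.   1.26 1.22] 0.6521922465549469 [[240.22855226 166.46796753]
 [397.55674642 177.4880959 ]
 [279.69732742 262.55548785]]
```

View pics/w1.png

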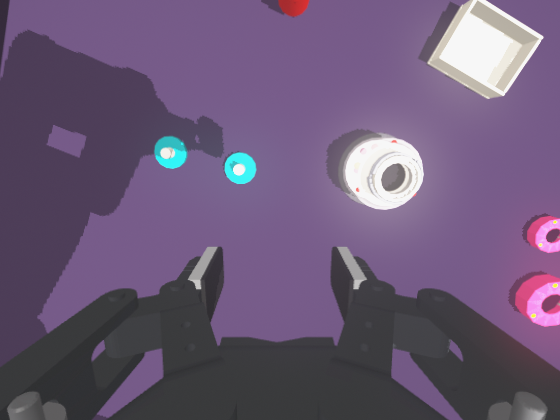

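Wrist view: the target disk is at (240,168), the other disk at (171,152), and the jar mouth at about (395,178). Refining these positions.

```bash
cat >> h.py <<'E'
def blobs(c,lo,hi,amin=40):
    m=cv2.inRange(cv2.cvtColor(c["img"],cv2.COLOR_BGR2HSV),lo,hi)
    n,l,s,ce=cv2.connectedComponentsWithStats(m)
    return [(l==i).astype(np.uint8) for i in range(1,n) if s[i,4]>=amin]
def outl(b): return max(cv2.findContours(b,cv2.RETR_EXTERNAL,cv2.CHAIN_APPROX_NONE)[0],key=len).reshape(-1,2)
def circ(P):
    A=np.c_[2*P[:,:2],np.ones(len(P))];s=np.linalg.lstsq(A,(P[:,:2]**2).sum(1),rcond=None)[0]
    return s[0],s[1],np.sqrt(s[2]+s[0]**2+s[1]**2)
E
python3 - <<'E'
from h import *
import pickle
c,s=pickle.load(open("w1.pkl","rb"))
for b in blobs(c,(80,90,80),(100,255,255)):
    k=outl(b)
    if k[:,1].max()<300: print("teal",k.mean(0),np.round(circ(onplane(c,k,7)),1),np.round(circ(onplane(c,k,3)),1))
for lo,hi in(((0,90,110),(8,255,255)),((172,90,110),(180,255,255))):
  for b in blobs(c,lo,hi,2):
    p=np.argwhere(b)[:,::-1].mean(0)
    if 330<p[0]<440 and 120<p[1]<220: print("red",p,b.sum(),onplane(c,[p],50)[0].round(1))
g=cv2.cvtColor(c["img"],cv2.COLOR_BGR2GRAY)
m=np.zeros_like(g);m[150:205,370:425]=(g[150:205,370:425]<190)*255
n,l,st,ce=cv2.connectedComponentsWithStats(m)
for i in range(1,n):
    if st[i,4]>60: k=outl((l==i).astype(np.uint8));print("dark",ce[i],st[i],np.round(circ(onplane(c,k,72)),1),np.round(circ(onplane(c,k,67.5)),1))
save(c,"w1j.png",(330,120,440,220),6)
E
```

```text
teal [170.24731183 151.76344086] [481.5 265.8  18.4] [480.7 267.   18.6]
teal [239.7752809  167.70786517] [494.3 185.4  18.2] [493.7 185.7  18.4]
red [393.71428571 140.57142857] 7 [583.5  49.4  50. ]
red [357.125 189.5  ] 8 [525.6  61.2  50. ]
red [414.25 195.  ] 4 [542.5   3.7  50. ]
dark [419.11143695 185.80645161] [403 150  22  55 341] [552.4  32.2  24.2] [552.5  30.1  24.6]
dark [392.91176471 176.91960784] [381 163  25  28 510] [550.7  42.3  11.7] [550.7  40.4  11.9]
```

View pics/w1j.png

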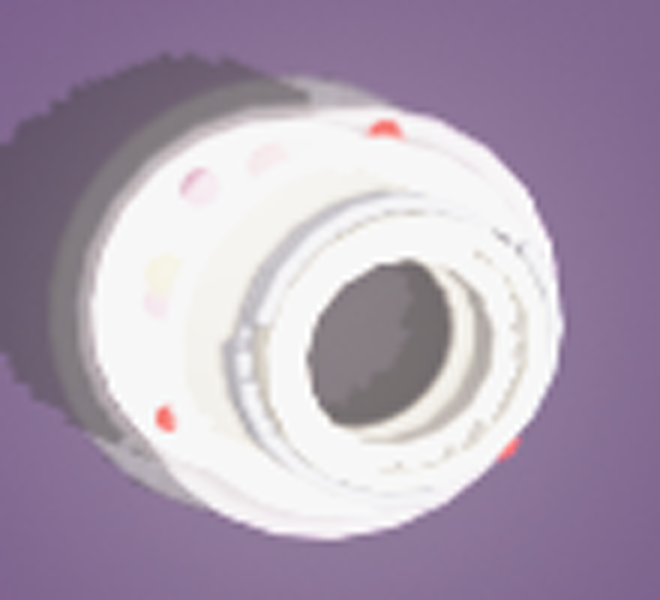

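The red-dot centroid puts the jar at about (551,38), with dots at about 17.7° (mod 120°). Both cameras agree on the disk at about (494.6,185.6). Descending over the knob.

Call:
play_rows(plan=[[2, 15, -30, 0, 0, 0, -0.2], [2, 15, -30, 0, 0, 0, -0.2], [2, 12, -30, 0, 0, 0, -0.2], [1.5, 10, -30, 0, 0, 0, -0.2], [0, 0, -30, 0, 0, 0, -0.2]])

```text
time_s: 2.28
eef_pos: [496.9, 184.2, 58.1]
ee_rot: [-0.0, 0.982, 0.189, 0.006]
force: [0.1, -0.1, 1.0]
grip_width: 0.398
```

```bash
python3 - <<'E'
from h import *
c=optics.capture("wrist");s=sense();save(c,"w2.png")
print(s["time_s"],s["eef_pos"],s["ee_rot"],s["grip_width"],s["force"])
for b in blobs(c,(80,90,80),(100,255,255)):
    k=outl(b); print("teal",k.mean(0),np.round(circ(onplane(c,k,7)),1),np.round(circ(onplane(c,k,4)),1))
E
```

```text
2.3333 [493.63618406 182.94940357  52.45008533] [-3.11049750e-04  9.82027664e-01  1.88733890e-01  1.04372572e-03] 0.398849579093996 [-4.8648798  -1.07681944 -6.48265923]
teal [158.25806452 204.98064516] [483.1 265.4  18.7] [482.  266.2  19. ]
teal [273.26206897 229.86206897] [495.5 186.3  18.2] [494.6 186.   18.5]
```

Call:
play_rows(plan=[[1, 2.5, -10, 0, 0, 0, -0.2], [0.4, 0.5, -10, 0, 0, 0, -0.2], [0, 0, -10, 0, 0, 0, -0.2], [0, 0, -8, 0, 0, 0, -0.2], [0, 0, 0, 0, 0, 0, -0.2]])

```text
time_s: 2.75
eef_pos: [494.5, 182.2, 13.1]
ee_rot: [-0.0, 0.982, 0.187, -0.001]
force: [0.2, 0.2, -0.2]
grip_width: 0.402
```

Call:
play_rows(plan=[[0.5, 3.5, -2, 0, 0, 0, -0.2], [0, 0, 0, 0, 0, 0, -0.2]])

```text
time_s: 2.92
eef_pos: [495.7, 185.4, 12.0]
ee_rot: [-0.0, 0.982, 0.187, 0.0]
force: [0.1, -0.4, 0.4]
grip_width: 0.399
```

```bash
python3 - <<'E'
from h import *
s=sense();print(s["eef_pos"],s["ee_rot"],s["force"])
s=sense();print(s["eef_pos"])
c=optics.capture("wrist");save(c,"w3.png",(180,140,380,290),4)
for b in blobs(c,(80,90,80),(100,255,255)):
    k=outl(b); print("teal",k.mean(0),np.round(circ(onplane(c,k,7)),1),np.round(circ(onplane(c,k,4)),1))
s=sense();print(s["eef_pos"],s["time_s"])
E
```

```text
[495.70983057 185.4483664   11.96266557] [-2.20085967e-06  9.82432695e-01  1.86617214e-01  1.21178770e-04] [ 0.14527317 -0.3769978   0.35780073]
[495.70983057 185.4483664   11.96266557]
teal [125.595 224.365] [482.8 265.7  18.7] [481.3 266.9  19.1]
teal [275.40641711 255.19786096] [495.4 186.2  18.4] [494.2 185.7  18.7]
[495.92198666 185.32334897  12.28590436] 2.9667
```

View pics/w3.png

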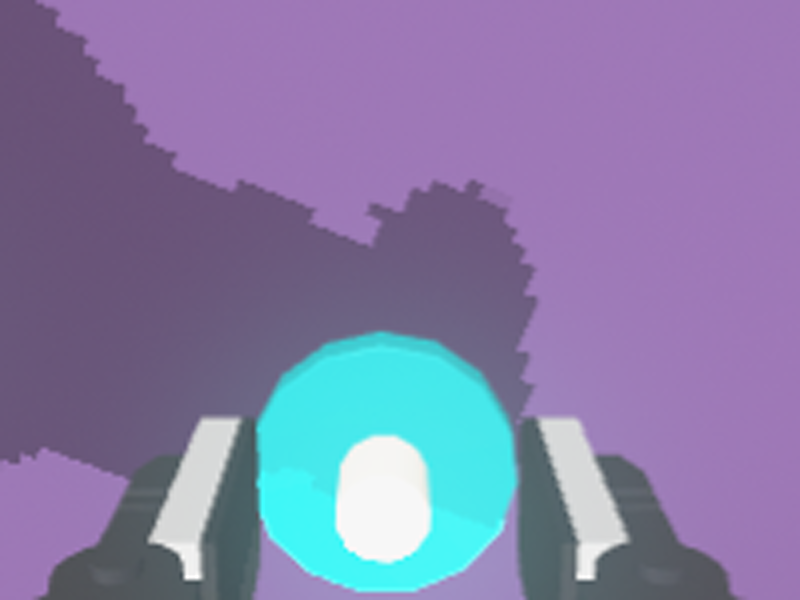

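The knob (crop (384,500)) stands centred between the pads. Lowering slightly, then gripping.

Call:
play_rows(plan=[[0, 0.5, -2.5, 0, 0, 0, -0.6], [0, 0, 0, 0, 0, 0, -1], [0, 0, 0, 0, 0, 0, -1], [0, 0, 0, 0, 0, 0, -1], [0, 0, 0, 0, 0, 0, -1]], grip_force=30)

```text
time_s: 3.38
eef_pos: [496.7, 186.2, 11.0]
ee_rot: [0.0, 0.982, 0.187, 0.002]
force: [-0.7, 0.6, -1.5]
grip_width: 0.114
```

Call:
play_rows(plan=[[0, 0, 0, 0, 0, 0, -1], [0, 0, 0, 0, 0, 0, -1], [0, 0, 0, 0, 0, 0, -1]])

```text
time_s: 3.63
eef_pos: [496.6, 186.2, 11.1]
ee_rot: [0.0, 0.982, 0.187, 0.002]
force: [0.1, -0.3, -0.5]
grip_width: 0.118
```

Call:
play_rows(plan=[[0, 0, 10, 0, 0, 0, -1], [0, 0, 25, 0, 0, 0, -1], [0, 0, 30, 0, 0, 0, -1], [0, 0, 30, 0, 0, 0, -1], [0, 0, 25, 0, 0, 0, -1]])

```text
time_s: 4.05
eef_pos: [492.5, 185.4, 132.9]
ee_rot: [-0.0, 0.982, 0.187, -0.004]
force: [0.8, -1.0, -1.4]
grip_width: 0.117
```

Call:
play_rows(plan=[[-5, -30, 0, 0, 0, 0, -1], [-5, -35, 0, 0, 0, 0, -1], [-5, -35, 0, 0, 0, 0, -1], [-5, -35, 0, 0, 0, 0, -1], [-5, -25, 0, 0, 0, 0, -1]])

```text
time_s: 4.47
eef_pos: [469.2, 24.4, 144.1]
ee_rot: [0.001, 0.981, 0.191, 0.005]
force: [0.7, 0.3, -0.7]
grip_width: 0.117
```

Call:
play_rows(plan=[[-4, -15, 0, 0, 0, 0, -1], [0, 0, 0, 0, 0, 0, -1], [0, 0, 0, 0, 0, 0, -1]])

```text
time_s: 4.72
eef_pos: [464.3, 4.5, 146.6]
ee_rot: [0.002, 0.982, 0.188, 0.006]
force: [-0.4, 0.0, -1.7]
grip_width: 0.113
```

```bash
python3 - <<'E'
from h import *
import pickle
c=optics.capture("wrist");s=sense();save(c,"w4.png",(140,70,420,280),2.8);t=optics.capture("top");pickle.dump((c,s,t),open("w4.pkl","wb"))
print(s["time_s"],s["eef_pos"],s["ee_rot"],s["grip_width"],s["force"],s["wrist_torque"])
print(proj(c,[[551,38,72],s["eef_pos"]]))
for b in blobs(c,(80,90,80),(100,255,255)):
    k=outl(b); print("teal",k.mean(0),b.sum(),[np.round(circ(onplane(c,k,s["eef_pos"][2]-z)),1) for z in(4,8)])
for lo,hi in(((0,90,110),(8,255,255)),((172,90,110),(180,255,255))):
  for b in blobs(c,lo,hi,2):
    p=np.argwhere(b)[:,::-1].mean(0); print("red",p,b.sum(),onplane(c,[p],50)[0].round(1))
E
```

```text
4.7667 [464.4639414    4.79810503 146.56875114] [0.00204806 0.98201008 0.18872292 0.00597181] 0.11792617578549124 [-0.07594435  0.11517678 -0.18786963] [-0.00660461  0.02860848 -0.00492143]
[[277.61893531  91.65961068]
 [276.62812745 259.68032172]]
teal [13.34042553 77.87943262] 1110 [array([501.9, 148.4,   8.1]), array([501.3, 151.7,   8.3])]
teal [276.78651685 241.96629213] 1090 [array([470.9,   7.1,  11.8]), array([469.5,   6.6,  12.1])]
teal [277.16949153 285.        ] 190 [array([449.5,  -1.5,   4.8]), array([447.5,  -2.3,   4.9])]
red [281.5         47.63636364] 22 [582.9  47.4  50. ]
red [239.33333333 117.61111111] 18 [525.3  59.7  50. ]
red [314.33333333 122.75      ] 12 [543.4   3.7  50. ]
red [281.  45.] 3 [584.4  48.4  50. ]
```

View pics/w4.png

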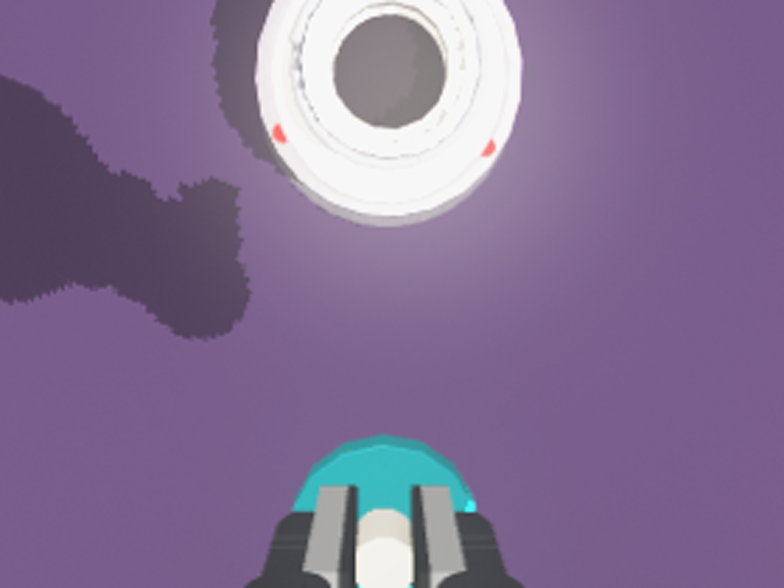

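```bash
cat >> h.py <<'E'
from scipy.optimize import least_squares
from scipy.spatial.transform import Rotation as Ro
def circR(P,r,c0): return least_squares(lambda c:np.hypot(P[:,0]-c[0],P[:,1]-c[1])-r,c0,loss="soft_l1",f_scale=.5).x
def fixrot(q,theta):  # world turn that brings tool to vertical with jaw angle theta (deg)
    a=np.radians(theta+90)/2; q0=Ro.from_quat([np.cos(a),np.sin(a),0,0])
    return (q0*Ro.from_quat([q[1],q[2],q[3],q[0]]).inv()).as_rotvec().round(4)
def jaw(q):
    y=Ro.from_quat([q[1],q[2],q[3],q[0]]).apply([0,1,0]);return np.degrees(np.arctan2(y[1],y[0]))
E
python3 - <<'E'
from h import *
import pickle
c,s,t=pickle.load(open("w4.pkl","rb"))
T=s["eef_pos"]; print("jaw",jaw(s["ee_rot"]),"fix",fixrot(s["ee_rot"],-67.7))
b=[b for b in blobs(c,(80,90,80),(100,255,255)) if 900<b.sum() and np.argwhere(b)[:,1].mean()>200][0]
k=outl(b); 
cols={}
for u,v in k: cols[u]=min(v,cols.get(u,999))
top=np.array([(u,v-.5) for u,v in cols.items() if v<250 ]); 
P=onplane(c,top,T[2]-11);print("disk ctr",circR(P,18.5,T[:2]),len(P),"TCP",T)
h=cv2.cvtColor(c["img"],cv2.COLOR_BGR2HSV);v=h[...,2]
# top face edge: bright vs. dark side wall
print([int(x) for x in v[218:245,278]])
for thr in(140,170,200):
    m=np.zeros_like(v);m[65:125,250:310]=(v[65:125,250:310]<thr)
    n,l,st,ce=cv2.connectedComponentsWithStats(m);i=1+st[1:,4].argmax();k=outl((l==i).astype(np.uint8))
    print("hole",ce[i],st[i],np.round(circ(onplane(c,k,67.5)),2),np.round(circ(onplane(c,k,64)),2))
# red dots circle r?
R=np.array([[583.1,47.5],[525.3,59.7],[543.4,3.7]]);print("dots",circ(R),np.degrees(np.arctan2(*(R-circ(R)[:2]).T[::-1]))%120)
save(t,"t4.png",(150,150,400,320),3.2)
E
```

```text
jaw -68.24500214461636 fix [0.0017 0.0125 0.0095]
disk ctr [461.7576594    3.58075555] 65 TCP [464.4639414    4.79810503 146.56875114]
[143, 143, 143, 143, 143, 143, 143, 149, 160, 161, 165, 197, 193, 193, 193, 193, 193, 193, 193, 193, 192, 193, 193, 191, 191, 191, 191]
hole [280.028  92.836] [260  76  38  39 750] [549.52  36.71  11.32] [549.94  36.83  11.5 ]
hole [278.66773676  95.01926164] [ 259   75   40   41 1246] [549.59  36.58  13.37] [550.01  36.7   13.58]
hole [278.61015625  95.07109375] [ 259   75   40   41 1280] [549.54  36.62  13.56] [549.96  36.74  13.77]
dots (np.float64(550.6924160635784), np.float64(36.9821023376885), np.float64(34.07165490371602)) [17.98086465 18.181876   17.64127135]
```

View pics/t4.png

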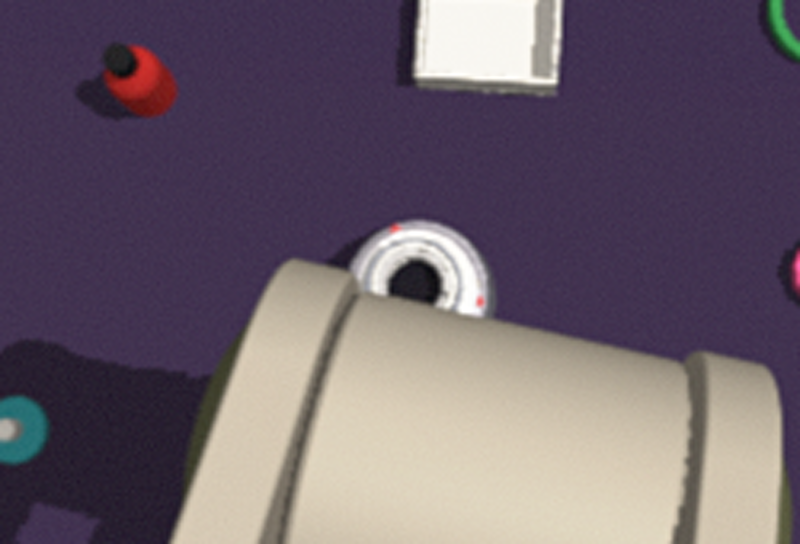

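Call:
play_rows(plan=[[10, 4, 0, 0.002, 0.0125, 0.0095, -1], [10, 4, 0, 0, 0, 0, -1], [3, 1, 0, 0, 0, 0, -1], [0, 0, 0, 0, 0, 0, -1], [0, 0, 0, 0, 0, 0, -1]])

```text
time_s: 5.23
eef_pos: [488.2, 19.4, 146.5]
ee_rot: [-0.001, 0.98, 0.197, -0.001]
force: [0.0, 0.0, -1.0]
grip_width: 0.114
```

```bash
cat > m.py <<'E'
from h import *
import pickle,sys
c=optics.capture("wrist");s=sense();pickle.dump((c,s),open("w5.pkl","wb"));T=s["eef_pos"]
M=np.array(c["world_to_cam"]);C=-M[:3,:3].T@M[:3,3]
print(s["time_s"],T,"cam",C,"jaw",jaw(s["ee_rot"]),"fix",fixrot(s["ee_rot"],-67.7),s["force"])
u0,v0=proj(c,[[551,37.5,70]])[0]; print("exp px",u0,v0)
v=cv2.cvtColor(c["img"],cv2.COLOR_BGR2HSV)[...,2]
for thr in(140,170,200):
    m=np.zeros_like(v);r=slice(max(0,int(v0)-30),int(v0)+30);q=slice(int(u0)-30,int(u0)+30);m[r,q]=v[r,q]<thr
    n,l,st,ce=cv2.connectedComponentsWithStats(m);i=1+st[1:,4].argmax();k=outl((l==i).astype(np.uint8))
    print("hole",ce[i],st[i],np.round(circ(onplane(c,k,67.5)),2),np.round(circ(onplane(c,k,50)),2))
R=[]
m=cv2.inRange(cv2.cvtColor(c["img"],cv2.COLOR_BGR2HSV),(0,70,110),(9,255,255))|cv2.inRange(cv2.cvtColor(c["img"],cv2.COLOR_BGR2HSV),(170,70,110),(180,255,255))
n,l,st,ce=cv2.connectedComponentsWithStats(m)
for i in range(1,n):
    X=onplane(c,[ce[i]],50)[0]
    if st[i,4]>4 and 28<np.hypot(X[0]-551,X[1]-37.5)<40: R.append(X[:2]);print("red",ce[i],st[i,4],X.round(1))
R=np.array(R)
if len(R)==3:print("dots",circ(R),np.degrees(np.arctan2(*(R-circ(R)[:2]).T[::-1]))%120)
x=Ro.from_rotvec([0,0,np.radians(jaw(s["ee_rot"])+90)]).apply([1,0,0])
for v1,z in((225,11),(229,4)): print("disk front along tool x",z,(onplane(c,[[278,v1]],T[2]-z)[0]-T)@x)
print([int(a) for a in v[215:245,278]])
E
python3 m.py
```

```text
5.2833 [488.09507216  19.30339427 146.5243688 ] cam [548.43880417  44.53919053 288.13633668] jaw -67.2685356118363 fix [-0.0013 -0.0015 -0.0075] [ 0.46709378  0.20157513 -0.60571691]
exp px 287.54071270933497 132.28930501949066
hole [287.17017692 132.08087616] [ 268  113   39   40 1187] [550.84  37.64  13.6 ] [551.03  37.09  14.68]
hole [287.13801453 132.24293785] [ 268  112   39   41 1239] [550.71  37.61  13.91] [550.89  37.06  15.01]
hole [287.16037736 132.16116352] [ 268  112   40   41 1272] [550.78  37.61  14.09] [550.97  37.06  15.21]
red [291.          85.69565217] 23 [583.4  47.9  50. ]
red [248.20833333 151.33333333] 24 [525.5  60.1  50. ]
red [321.6  157.55] 20 [543.8   3.8  50. ]
dots (np.float64(550.9336050941934), np.float64(37.2226892265885), np.float64(34.18272887851586)) [18.14864614 17.99108204 17.94958395]
disk front along tool x 11 16.01342063466766
disk front along tool x 4 16.070628027362847
[141, 140, 141, 140, 139, 140, 139, 139, 138, 139, 144, 154, 154, 159, 188, 186, 185, 184, 185, 185, 185, 185, 184, 184, 185, 184, 184, 184, 183, 182]
```

The jar centre agrees between hole and dots: (550.9,37.3), dots at 18.0°. The disk centre sits about 2.5 mm behind the TCP along tool x, so the TCP target is (553.2,38.3).

Call:
play_rows(plan=[[20, 6, -8, -0.001, -0.0015, -0.0075, -1], [20, 6, -10, 0, 0, 0, -1], [18, 5, -10, 0, 0, 0, -1], [5, 2, -10, 0, 0, 0, -1], [0, 0, 0, 0, 0, 0, -1]])

```text
time_s: 5.7
eef_pos: [551.5, 39.5, 107.5]
ee_rot: [0.0, 0.981, 0.193, 0.0]
force: [-1.3, 0.1, -1.1]
grip_width: 0.118
```

Call:
play_rows(plan=[[0, 0, 0, 0, 0, 0, -1]])

```text
time_s: 5.78
eef_pos: [550.9, 39.5, 107.2]
ee_rot: [-0.0, 0.981, 0.194, -0.0]
force: [0.2, 0.8, -1.3]
grip_width: 0.116
```

```bash
python3 - <<'E'
from h import *
s=sense();print(s["time_s"],s["eef_pos"],jaw(s["ee_rot"]),fixrot(s["ee_rot"],-67.7),s["force"],s["joints"].round(3))
E
```

```text
5.7833 [550.89227821  39.53071964 107.19017387] -67.6782282260892 [ 0.0001 -0.0009 -0.0004] [ 0.20278096  0.79483087 -1.30152204] [-0.14   0.498  1.571 -0.     1.073  1.041]
```

Call:
play_rows(plan=[[2.3, -1.2, -8, 0, 0, 0, -1], [0, 0, -7, 0, 0, 0, -1], [0, 0, 0, 0, 0, 0, -1]])

```text
time_s: 6.03
eef_pos: [551.8, 37.7, 92.0]
ee_rot: [0.0, 0.981, 0.193, -0.0]
force: [-0.0, 0.5, -0.7]
grip_width: 0.117
```

Call:
play_rows(plan=[[1.6, 0.7, -2, 0, 0, 0, -1], [0, 0, 0, 0, 0, 0, -1]])

```text
time_s: 6.2
eef_pos: [552.9, 38.1, 89.9]
ee_rot: [0.0, 0.981, 0.193, -0.001]
force: [-1.1, -1.2, -0.2]
grip_width: 0.119
```

```bash
python3 - <<'E'
from h import *
c=optics.capture("wrist");s=sense();print(s["eef_pos"],s["force"]);
a=cv2.resize(c["img"][190:290,200:350],(800,533),interpolation=cv2.INTER_CUBIC)
d=optics.capture("side");p=proj(d,[[551,37.5,85]])[0].astype(int);print(p)
b=cv2.resize(d["img"][p[1]-50:p[1]+50,p[0]-50:p[0]+50],(400,400),interpolation=cv2.INTER_CUBIC)
cv2.imwrite("pics/m6.png",np.hstack([cv2.resize(a,(400,267)),b[67:334]]))
E
```

```text
[553.01129194  38.02752797  90.2349314 ] [ 0.06866017 -0.16079659 -1.70130116]
[278 209]
```

View pics/m6.png

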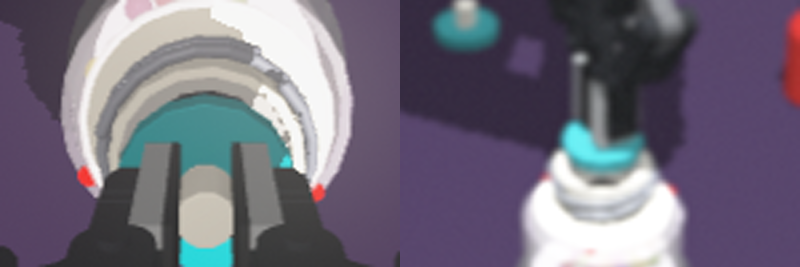

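Wrist crop: the teal disk is concentric over the neck. Side crop: the disk is level, just above the rim. Lowering while watching the force.

Call:
play_rows(plan=[[0.2, 0.2, -3, 0, 0, 0, -1], [0, 0, -2, 0, 0, 0, -1], [0, 0, -1.5, 0, 0, 0, -1]])

```text
time_s: 6.55
eef_pos: [553.8, 38.2, 84.3]
ee_rot: [0.001, 0.981, 0.193, 0.001]
force: [0.2, -0.3, -0.4]
grip_width: 0.122
```

Call:
play_rows(plan=[[0, 0, -1.5, 0, 0, 0, -1]])

```text
time_s: 6.63
eef_pos: [553.8, 38.2, 82.6]
ee_rot: [0.001, 0.981, 0.193, 0.001]
force: [1.0, -1.2, -1.3]
grip_width: 0.124
```

Call:
play_rows(plan=[[0, 0, -1, 0, 0, 0, -1]])

```text
time_s: 6.72
eef_pos: [553.7, 38.3, 81.4]
ee_rot: [0.0, 0.981, 0.193, 0.001]
force: [0.6, -1.1, -0.9]
grip_width: 0.118
```

Call:
play_rows(plan=[[-0.4, 0, -1, 0, 0, 0, -1]])

```text
time_s: 6.8
eef_pos: [553.3, 38.2, 80.2]
ee_rot: [0.0, 0.981, 0.193, 0.001]
force: [-0.4, 0.5, -1.0]
grip_width: 0.117
```

Call:
play_rows(plan=[[0, 0, -1, 0, 0, 0, -1]])

```text
time_s: 6.88
eef_pos: [553.2, 38.3, 79.3]
ee_rot: [0.0, 0.981, 0.193, 0.001]
force: [-3.9, 0.4, 12.3]
grip_width: 0.12
```

Call:
play_rows(plan=[[0, 0, -1, 0, 0, 0, -1]])

```text
time_s: 6.97
eef_pos: [553.3, 38.2, 79.2]
ee_rot: [0.001, 0.981, 0.193, 0.001]
force: [-6.5, 0.4, 15.7]
grip_width: 0.119
```

Call:
play_rows(plan=[[-0.8, 0, 0, 0, 0, 0, -1], [0, 0, 0, 0, 0, 0, -1]])

```text
time_s: 7.13
eef_pos: [552.7, 38.2, 79.8]
ee_rot: [0.001, 0.981, 0.193, 0.001]
force: [-0.9, -0.7, -0.1]
grip_width: 0.119
```

Call:
play_rows(plan=[[0, 0, -0.8, 0, 0, 0, -1], [0, 0, 0, 0, 0, 0, -1]])

```text
time_s: 7.3
eef_pos: [552.8, 38.2, 79.4]
ee_rot: [0.001, 0.981, 0.193, 0.001]
force: [-1.2, -0.5, 1.1]
grip_width: 0.118
```

```bash
python3 - <<'E'
from h import *
s=sense();print(s["eef_pos"],fixrot(s["ee_rot"],-67.7),s["force"],s["wrist_torque"])
E
```

```text
[552.82125804  38.22672858  79.39289875] [0.0011 0.0029 0.0001] [-1.23358076 -0.45875093  1.11107029] [-0.01091013  0.18140839  0.0080088 ]
```

Contact repeats at TCP z≈79.3 (underside about 68.3, within the 66–69 ledge range) and the side load is relieved. Releasing, backing off and checking.

Call:
play_rows(plan=[[0, 0, 0, 0, 0, 0, -0.6], [0, 0, 0, 0, 0, 0, -0.4], [0, 0, 0, 0, 0, 0, -0.2], [0, 0, 3, 0, 0, 0, -0.2], [0, 0, 20, 0, 0, 0, -0.2]])

```text
time_s: 7.72
eef_pos: [551.1, 38.4, 99.3]
ee_rot: [-0.0, 0.981, 0.193, -0.002]
force: [-0.4, 0.5, -0.5]
grip_width: 0.407
```

Call:
play_rows(plan=[[-10, -4, 30, 0, 0, 0, 0.5], [-20, -8, 25, 0, 0, 0, 0.5], [-20, -8, 0, 0, 0, 0, 0.5], [-10, -4, 0, 0, 0, 0, 0.5], [0, 0, 0, 0, 0, 0, 0.5]])

```text
time_s: 8.13
eef_pos: [490.4, 13.6, 160.3]
ee_rot: [0.001, 0.981, 0.194, 0.001]
force: [0.4, -0.1, 0.1]
grip_width: 0.747
```

```bash
python3 - <<'E'
from h import *
import pickle
c=optics.capture("wrist");s=sense();t=optics.capture("top");d=optics.capture("side");pickle.dump((c,s,t,d),open("w7.pkl","wb"))
print(s["time_s"],s["eef_pos"],s["grip_width"],s["force"])
for b in blobs(c,(80,90,80),(100,255,255)):
    k=outl(b); print("teal",k.mean(0),b.sum(),[np.round(circ(onplane(c,k,z)),1) for z in(72,75)])
p=proj(c,[[551,37.5,72]])[0].astype(int)
a=cv2.resize(c["img"][max(0,p[1]-50):p[1]+50,p[0]-50:p[0]+50],(400,400),interpolation=cv2.INTER_CUBIC)
p=proj(d,[[551,37.5,72]])[0].astype(int)
b=cv2.resize(d["img"][p[1]-30:p[1]+30,p[0]-30:p[0]+30],(400,400),interpolation=cv2.INTER_CUBIC)
cv2.imwrite("pics/m7.png",np.hstack([a,b]))
E
```

```text
8.1833 [491.03521021  13.80078924 160.13116792] 0.7498370550445764 [-0.46709873  0.2511914  -0.1099424 ]
teal [ 25.74712644 106.37931034] 1163 [array([497.1, 213.9,  13.3]), array([497.8, 211.6,  13.2])]
teal [277.875      132.07352941] 1585 [array([550.7,  37.5,  17.7]), array([550.6,  37.5,  17.5])]
```

View pics/m7.png

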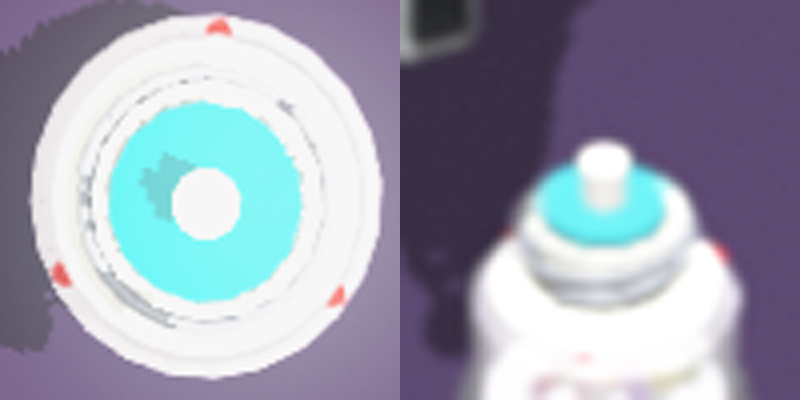

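The disk is flat and concentric in the mouth, knob up (wrist crop (205,200)), and the side view shows it level. Now the ring: turning the tool +2.75 rad to jaw angle 90° while travelling to about (484,−240).

Call:
play_rows(plan=[[0, -11, 0, 0, 0, 0.12, 0.8], [0, -11, 0, 0, 0, 0.12, 0.8], [0, -11, 0, 0, 0, 0.12, 0.8], [0, -11, 0, 0, 0, 0.12, 0.8], [0, -11, 0, 0, 0, 0.12, 0.8]])

```text
time_s: 8.7
eef_pos: [494.5, -39.9, 157.1]
ee_rot: [-0.001, 0.875, 0.485, -0.0]
force: [0.3, 0.3, -1.0]
grip_width: 0.9
```

Call:
play_rows(plan=[[0, -11, 0, 0, 0, 0.12, 0.9], [0, -11, 0, 0, 0, 0.12, 0.9], [0, -11, 0, 0, 0, 0.12, 0.9], [0, -11, 0, 0, 0, 0.12, 0.9], [0, -11, 0, 0, 0, 0.12, 0.9]])

```text
time_s: 9.12
eef_pos: [497.5, -96.5, 154.1]
ee_rot: [-0.002, 0.683, 0.73, -0.001]
force: [0.2, -0.6, 0.1]
grip_width: 0.951
```

Call:
play_rows(plan=[[0, -11, 0, 0, 0, 0.12, 1], [0, -11, 0, 0, 0, 0.12, 1], [0, -11, 0, 0, 0, 0.12, 1], [0, -11, 0, 0, 0, 0.12, 1], [0, -11, 0, 0, 0, 0.12, 1]])

```text
time_s: 9.53
eef_pos: [500.5, -153.5, 150.9]
ee_rot: [-0.004, 0.425, 0.905, -0.002]
force: [0.2, -0.1, 0.4]
grip_width: 0.998
```

Call:
play_rows(plan=[[0, -11, 0, 0, 0, 0.12, 1], [0, -11, 0, 0, 0, 0.12, 1], [0, -11, 0, 0, 0, 0.12, 1], [0, -11, 0, 0, 0, 0.12, 1], [0, -11, 0, 0, 0, 0.12, 1]])

```text
time_s: 9.95
eef_pos: [503.7, -210.7, 147.3]
ee_rot: [-0.005, 0.127, 0.992, -0.003]
force: [-0.0, -0.5, -0.5]
grip_width: 1.0
```

```bash
python3 - <<'E'
from h import *
s=sense();print(s["time_s"],s["eef_pos"],jaw(s["ee_rot"]),fixrot(s["ee_rot"],90),s["joints"].round(2),s["grip_width"])
E
```

```text
9.95 [ 503.67315787 -210.66424114  147.29395924] 75.44952307232825 [ 0.0056 -0.0106  0.254 ] [-0.61  0.44  1.54 -0.01  1.16 -1.92] 0.9996986522511393
```

Call:
play_rows(plan=[[-8, -10, -10, 0.003, -0.005, 0.12, 1], [-8, -10, -10, 0.0026, -0.005, 0.12, 1], [-4, -8, -10, 0, 0, 0.014, 1], [0, 0, -10, 0, 0, 0, 1], [0, 0, 0, 0, 0, 0, 1]])

```text
time_s: 10.37
eef_pos: [486.1, -241.4, 102.5]
ee_rot: [-0.001, -0.008, 1.0, 0.001]
force: [-0.1, 0.2, 0.3]
grip_width: 1.0
```

```bash
cat > r.py <<'E'
from h import *
c=optics.capture("wrist");s=sense();T=s["eef_pos"];save(c,"ring.png",(80,40,480,340),2)
print(s["time_s"],T,jaw(s["ee_rot"]),fixrot(s["ee_rot"],90),s["force"],s["grip_width"])
D=[]
for b in blobs(c,(20,90,150),(35,255,255),4):
    p=np.argwhere(b)[:,::-1].mean(0);X=onplane(c,[p],19)[0]
    if np.hypot(X[0]-484,X[1]+240)<40: D.append(X[:2]);print("yel",p,b.sum(),X.round(1))
D=np.array(D)
if len(D)==3: z=circ(D);print("ring",np.round(z,2),"dots",np.degrees(np.arctan2(*(D-z[:2]).T[::-1]))%120)
print(proj(c,[[484,-240,19]]))
for b in blobs(c,(140,40,120),(177,255,255),500):
    k=outl(b);print("pink",k.mean(0),b.sum(),np.round(circ(onplane(c,k,19)),1))
E
python3 r.py
```

```text
10.4167 [ 486.53562094 -241.53747897  103.45092771] 90.87825745404805 [-0.0009 -0.0004 -0.0153] [ 0.12952345 -0.06179017 -0.476159  ] 1.000455612060606
yel [295.72413793 184.4137931 ] 29 [ 459.5 -226.9   19. ]
yel [245.72413793 212.4137931 ] 29 [ 482.8 -266.2   19. ]
yel [294.55172414 239.4137931 ] 29 [ 505.2 -226.4   19. ]
ring [ 482.5  -239.87   26.36] dots [30.58573983 30.61929611 30.63929795]
[[278.45407263 214.3364221 ]]
pink [302.19920714 232.68880079] 31807 [ 507.6 -226.8   86.5]
```

Three yellow dots give the ring centre at about (482.7,−239.9), with dots at 30.6°. Descending over it.

Call:
play_rows(plan=[[-2, 1, -20, 0, 0, 0, 1], [-1.5, 0.6, -20, 0, 0, 0, 1], [0, 0, -20, 0, 0, 0, 1], [0, 0, -15, 0, 0, 0, 1], [0, 0, 0, 0, 0, 0, 1]])

```text
time_s: 10.83
eef_pos: [487.3, -238.2, 28.2]
ee_rot: [0.002, -0.007, 1.0, -0.001]
force: [-0.2, -0.4, 0.5]
grip_width: 1.002
```

```bash
python3 r.py
```

```text
10.8833 [ 487.89177802 -238.57118841   29.61078554] 90.82017033926809 [ 0.0037  0.0061 -0.0143] [-0.23344508 -0.72334446 -0.237915  ] 1.003106295086987
yel [299. 206.] 69 [ 459.5 -226.8   19. ]
yel [226.32394366 245.8028169 ] 71 [ 482.9 -266.2   19. ]
yel [297.11290323 283.40322581] 62 [ 505.4 -226.3   19. ]
ring [ 482.59 -239.74   26.45] dots [30.604148   30.60202558 30.55693098]
[[273.63097896 248.37213383]]
pink [287.004662   232.24592075] 34300 [ 484.8 -232.6   61.2]
```

Call:
play_rows(plan=[[-5, -1.2, -3, 0.0037, 0.006, 0, 1], [0, 0, -3, 0, 0, 0, 1], [0, 0, 0, 0, 0, 0, 1]])

```text
time_s: 11.13
eef_pos: [484.5, -240.1, 26.1]
ee_rot: [0.002, -0.007, 1.0, -0.001]
force: [0.0, 0.1, 0.6]
grip_width: 0.998
```

Call:
play_rows(plan=[[-2, 0.2, -8, 0.003, 0.004, 0, 1], [-0.5, 0, -8, 0, 0, 0, 1], [0, 0, -6, 0, 0, 0, 1], [0, 0, -3, 0, 0, 0, 1], [0, 0, 0, 0, 0, 0, 1]])

```text
time_s: 11.55
eef_pos: [482.4, -240.5, 0.2]
ee_rot: [0.0, -0.007, 1.0, -0.0]
force: [-0.2, 0.1, -0.4]
grip_width: 1.001
```

```bash
python3 - <<'E'
from h import *
s=sense();print(s["time_s"],s["eef_pos"],jaw(s["ee_rot"]),fixrot(s["ee_rot"],90.6),s["force"])
E
```

```text
11.55 [ 4.82386274e+02 -2.40483620e+02  1.96867515e-01] 90.81809438881804 [ 0.0009  0.001  -0.0038] [-0.20468703  0.14807296 -0.43705368]
```

Call:
play_rows(plan=[[0, 0.5, 0.5, 0, 0, 0, 0.6], [0, 0, 0, 0, 0, 0, 0.4], [0, 0, 0, 0, 0, 0, 0.3], [0, 0, 0, 0, 0, 0, 0.2], [0, 0, 0, 0, 0, 0, 0.2]], grip_force=40)

```text
time_s: 11.97
eef_pos: [482.4, -239.8, 0.7]
ee_rot: [0.0, -0.007, 1.0, -0.0]
force: [-0.7, 0.3, -2.9]
grip_width: 0.715
```

Call:
play_rows(plan=[[0, 0, 0, 0, 0, 0, -0.2], [0, 0, 0, 0, 0, 0, -0.2], [0, 0, 0, 0, 0, 0, -0.2]])

```text
time_s: 12.22
eef_pos: [482.3, -239.8, 0.7]
ee_rot: [0.0, -0.007, 1.0, -0.0]
force: [0.2, -0.2, -1.8]
grip_width: 0.713
```

Call:
play_rows(plan=[[0, 0, 8, 0, 0, 0, -0.2], [0, 0, 20, 0, 0, 0, -0.2], [0, 0, 35, 0, 0, 0, -0.2], [0, 0, 40, 0, 0, 0, -0.2], [0, 0, 30, 0, 0, 0, -0.2]])

```text
time_s: 12.63
eef_pos: [478.1, -236.6, 133.6]
ee_rot: [-0.006, -0.007, 1.0, 0.005]
force: [0.6, -0.5, -1.7]
grip_width: 0.714
```

Call:
play_rows(plan=[[12, 25, 0, 0, 0, -0.05, -0.2], [15, 32, 0, 0, 0, -0.05, -0.2], [17, 33, 0, 0, 0, -0.05, -0.2], [17, 33, 0, 0, 0, -0.04, -0.2], [17, 33, 0, 0, 0, -0.03, -0.2]])

```text
time_s: 13.05
eef_pos: [558.8, -82.5, 146.2]
ee_rot: [0.002, 0.113, 0.994, -0.001]
force: [0.0, -0.6, -1.7]
grip_width: 0.714
```

Call:
play_rows(plan=[[17, 33, 0, 0, 0, 0, -0.2], [17, 33, 0, 0, 0, 0, -0.2], [14, 25, 0, 0, 0, 0, -0.2], [7, 10, 0, 0, 0, 0, -0.2], [0, 0, 0, 0, 0, 0, -0.2]])

```text
time_s: 13.47
eef_pos: [616.6, 31.3, 149.1]
ee_rot: [0.003, 0.111, 0.994, 0.0]
force: [1.2, 1.1, -1.6]
grip_width: 0.715
```

```bash
cat > m2.py <<'E'
from h import *
import pickle
c=optics.capture("wrist");s=sense();T=s["eef_pos"];pickle.dump((c,s),open("w8.pkl","wb"))
M=np.array(c["world_to_cam"]);C=-M[:3,:3].T@M[:3,3];th=jaw(s["ee_rot"])
print(s["time_s"],T,"cam",C,"jaw",th,"fix",fixrot(s["ee_rot"],th),s["force"],s["wrist_torque"],s["joints"].round(2),s["grip_width"])
hsv=cv2.cvtColor(c["img"],cv2.COLOR_BGR2HSV)
def dots(m,z,ctr,lo,hi,nm):
    n,l,st,ce=cv2.connectedComponentsWithStats(m);R=[]
    for i in range(1,n):
        X=onplane(c,[ce[i]],z)[0]
        if st[i,4]>4 and lo<np.hypot(X[0]-ctr[0],X[1]-ctr[1])<hi: R.append(X[:2]);print(nm,ce[i],st[i,4],X.round(1))
    R=np.array(R)
    if len(R)==3: print(nm,np.round(circ(R),2),np.degrees(np.arctan2(*(R-circ(R)[:2]).T[::-1]))%120)
dots(cv2.inRange(hsv,(0,70,110),(9,255,255))|cv2.inRange(hsv,(170,70,110),(180,255,255)),50,(550.9,37.4),28,40,"red")
dots(cv2.inRange(hsv,(20,90,150),(35,255,255)),T[2]-.7+19,T,15,40,"yel")
for b in blobs(c,(80,90,80),(100,255,255)):
    k=outl(b); print("teal",k.mean(0),b.sum(),np.round(circ(onplane(c,k,74)),2))
E
python3 m2.py
```

```text
13.5167 [616.10335826  30.35760835 149.11922518] cam [551.70763216  45.79581674 290.38042535] jaw 77.28712828045313 fix [0.0007 0.006  0.    ] [-0.83401467 -0.04696828 -1.9309903 ] [0.02341156 0.02319821 0.05722063] [-0.14  0.58  1.32  0.    1.24 -1.49] 0.7117980515416092
red [287.5862069   91.34482759] 29 [525.6  60.2  50. ]
red [223.18181818 132.18181818] 22 [543.9   3.9  50. ]
red [287.36842105 168.57894737] 19 [583.3  47.6  50. ]
red [550.83  37.27  34.07] [17.71635961 18.2526911  17.70378198]
yel [306.66 231.6 ] 100 [597.2  49.2 167.4]
yel [220.17045455 277.72727273] 88 [610.6   5.5 167.4]
yel [303.75280899 320.6741573 ] 89 [641.8  39.  167.4]
yel [616.55  31.25  26.44] [17.16296003 17.02777319 16.93816322]
teal [513.25352113   2.77464789] 233 [506.23 209.52   7.38]
teal [264.84827586 130.72413793] 1802 [550.6   37.39  17.74]
teal [555.07142857 362.10714286] 69 [799.12 240.28   4.93]
```

Jar measured again at this yaw: (550.8,37.3), dots 17.9°. The ring is centred on the TCP, dots 17.0°. Moving over the jar with a +0.016 rad correction.

Call:
play_rows(plan=[[-20, 2, -3, 0, 0.006, 0.008, -0.2], [-20, 2, -5, 0, 0, 0.008, -0.2], [-18, 2, -5, 0, 0, 0, -0.2], [-7, 1, -5, 0, 0, 0, -0.2], [0, 0, 0, 0, 0, 0, -0.2]])

```text
time_s: 13.93
eef_pos: [546.1, 33.4, 131.4]
ee_rot: [-0.0, 0.104, 0.995, -0.001]
force: [0.3, -0.6, -2.5]
grip_width: 0.715
```

```bash
cat > s.py <<'E'
from h import *
s=sense();th=jaw(s["ee_rot"]);print(s["time_s"],s["eef_pos"].round(2),"jaw",round(th,2),"fix",fixrot(s["ee_rot"],th),"F",s["force"].round(1),"M",s["wrist_torque"].round(3),"q6",s["joints"][5].round(3))
E
python3 s.py
```

```text
13.9333 [546.14  33.37 131.43] jaw 78.05 fix [ 0.002 -0.001  0.   ] F [ 0.3 -0.6 -2.5] M [-0.001  0.023  0.037] q6 -1.513
```

Call:
play_rows(plan=[[4.5, 3.8, -8, 0.002, -0.001, 0.003, -0.2], [0, 0, -10, 0, 0, 0, -0.2], [0, 0, -10, 0, 0, 0, -0.2], [0, 0, 0, 0, 0, 0, -0.2]])

```text
time_s: 14.27
eef_pos: [552.1, 35.0, 102.2]
ee_rot: [0.001, 0.104, 0.995, -0.0]
force: [0.1, 0.8, -2.0]
grip_width: 0.713
```

```bash
python3 s.py; python3 m2.py; python3 s.py
```

```text
14.2667 [552.06  35.01 102.16] jaw 78.06 fix [0.0005 0.0025 0.    ] F [ 0.1  0.8 -2. ] M [ 0.024  0.047 -0.024] q6 -1.511
14.3167 [552.38708637  34.97638746 103.00077481] cam [487.52619534  48.70985375 243.6653854 ] jaw 78.06548417947677 fix [0.0006 0.0034 0.    ] [-0.62896785  0.02898383 -2.93195599] [-0.02101242  0.00272708 -0.03096246] [-0.15  0.5   1.57 -0.    1.06 -1.51] 0.7100370927554696
red [304.95833333 183.95833333] 24 [524.7  60.   50. ]
red [229.875 224.   ] 8 [541.6   3.7  50. ]
red [301.8 265.4] 10 [582.9  46.9  50. ]
red [550.1   36.98  34.29] [17.73933966 15.72389642 16.85749693]
yel [306.53271028 231.91588785] 107 [532.3  52.6 121.3]
yel [220.06185567 277.73195876] 97 [546.1   9.4 121.3]
yel [303.61728395 320.62962963] 81 [576.5  43.  121.3]
yel [551.64  34.98  26.17] [17.58797826 17.74538304 17.93798362]
teal [550.4214876   60.90082645] 987 [483.35 195.99   9.29]
14.3167 [552.39  34.98 103.  ] jaw 78.07 fix [0.0006 0.0034 0.    ] F [-0.6  0.  -2.9] M [-0.021  0.003 -0.031] q6 -1.511
```

Call:
play_rows(plan=[[-1.2, 2.4, -7, 0, 0.003, 0, -0.2], [0, 0, -6, 0, 0, 0, -0.2], [0, 0, -5, 0, 0, 0, -0.2], [0, 0, 0, 0, 0, 0, -0.2]])

```text
time_s: 14.65
eef_pos: [551.7, 37.5, 83.0]
ee_rot: [0.0, 0.104, 0.995, -0.0]
force: [0.3, -0.2, -2.1]
grip_width: 0.712
```

```bash
python3 s.py
```

```text
14.65 [551.74  37.5   83.01] jaw 78.07 fix [ 0.0007  0.0003 -0.    ] F [ 0.3 -0.2 -2.1] M [ 0.021  0.008 -0.03 ] q6 -1.506
```

Call:
play_rows(plan=[[-0.7, -0.1, -3, 0, 0, 0, -0.2], [0, 0, -3, 0, 0, 0, -0.2], [0, 0, -2, 0, 0, 0, -0.2]])

```text
time_s: 14.9
eef_pos: [551.3, 37.4, 74.6]
ee_rot: [0.001, 0.104, 0.995, -0.0]
force: [-0.0, 0.5, -3.1]
grip_width: 0.711
```

Call:
play_rows(plan=[[0, 0, -1.5, 0, 0, 0, -0.2]])

```text
time_s: 14.98
eef_pos: [551.3, 37.4, 73.0]
ee_rot: [0.001, 0.104, 0.995, -0.0]
force: [-0.2, 0.7, -1.7]
grip_width: 0.713
```

Call:
play_rows(plan=[[0, 0, -1, 0, 0, 0, -0.2]])

```text
time_s: 15.07
eef_pos: [551.3, 37.4, 71.8]
ee_rot: [0.001, 0.104, 0.995, -0.0]
force: [-0.4, -0.7, -1.9]
grip_width: 0.71
```

Call:
play_rows(plan=[[0, 0, -1, 0, 0, 0, -0.2]])

```text
time_s: 15.15
eef_pos: [551.4, 37.4, 70.8]
ee_rot: [0.001, 0.104, 0.995, -0.0]
force: [-0.3, -0.2, -1.8]
grip_width: 0.713
```

Past the rim plane with no load. Continuing down; the expected stop is at TCP z of about 63–66.

Call:
play_rows(plan=[[-0.2, 0, -1, 0, 0, 0, -0.2]])

```text
time_s: 15.23
eef_pos: [551.2, 37.4, 69.8]
ee_rot: [0.001, 0.104, 0.995, -0.0]
force: [0.6, 0.7, -2.1]
grip_width: 0.712
```

Call:
play_rows(plan=[[0, 0, -0.8, 0, 0, 0, -0.2]])

```text
time_s: 15.32
eef_pos: [551.3, 37.4, 69.0]
ee_rot: [0.001, 0.104, 0.995, -0.0]
force: [-0.2, 0.1, -1.3]
grip_width: 0.714
```

Call:
play_rows(plan=[[0, 0, -0.8, 0, 0, 0, -0.2]])

```text
time_s: 15.4
eef_pos: [551.3, 37.3, 68.1]
ee_rot: [0.001, 0.104, 0.995, -0.0]
force: [-0.5, 0.1, -2.2]
grip_width: 0.713
```

Call:
play_rows(plan=[[0, 0, -0.8, 0, 0, 0, -0.2]])

```text
time_s: 15.48
eef_pos: [551.4, 37.3, 67.3]
ee_rot: [0.001, 0.104, 0.995, -0.0]
force: [0.4, 0.4, -2.1]
grip_width: 0.712
```

Call:
play_rows(plan=[[0, 0, -0.7, 0, 0, 0, -0.2]])

```text
time_s: 15.57
eef_pos: [551.4, 37.3, 66.6]
ee_rot: [0.001, 0.104, 0.995, -0.0]
force: [0.5, 0.9, -2.2]
grip_width: 0.712
```

Call:
play_rows(plan=[[0, 0, -0.7, 0, 0, 0, -0.2]])

```text
time_s: 15.65
eef_pos: [551.4, 37.3, 65.8]
ee_rot: [0.001, 0.104, 0.995, -0.0]
force: [0.1, 0.2, -2.1]
grip_width: 0.713
```

Call:
play_rows(plan=[[0, 0, -0.7, 0, 0, 0, -0.2]])

```text
time_s: 15.73
eef_pos: [551.4, 37.4, 65.1]
ee_rot: [0.001, 0.104, 0.995, -0.0]
force: [0.1, -0.2, -2.4]
grip_width: 0.716
```

Call:
play_rows(plan=[[0, 0, -0.7, 0, 0, 0, -0.2]])

```text
time_s: 15.82
eef_pos: [551.4, 37.4, 64.4]
ee_rot: [0.001, 0.104, 0.995, -0.0]
force: [-1.4, -0.1, 2.5]
grip_width: 0.714
```

Contact at TCP z≈64.5 (underside about 63.8, in the expected 62–65). Starting to turn clockwise, following the 3.34 mm/rad pitch.

Call:
play_rows(plan=[[0, 0, -0.2, 0, 0, -0.1, -0.2], [0, 0, -0.3, 0, 0, -0.1, -0.2]])

```text
time_s: 15.98
eef_pos: [551.7, 37.3, 64.1]
ee_rot: [0.002, 0.205, 0.979, -0.001]
force: [-0.8, 0.0, -1.1]
grip_width: 0.712
```

```bash
python3 s.py
```

```text
15.9833 [551.69  37.27  64.09] jaw 66.39 fix [ 0.0017  0.0028 -0.    ] F [-0.8  0.  -1.1] M [0.078 0.226 0.016] q6 -1.302
```

Call:
play_rows(plan=[[-0.4, 0, -0.4, 0.001, 0.002, -0.1, -0.2], [0, 0, -0.35, 0, 0, -0.1, -0.2], [0, 0, -0.35, 0, 0, -0.1, -0.2]])

```text
time_s: 16.23
eef_pos: [551.3, 37.3, 63.0]
ee_rot: [0.0, 0.356, 0.935, -0.0]
force: [-1.1, 0.3, -2.8]
grip_width: 0.713
```

```bash
python3 s.py
```

```text
16.2333 [551.34  37.28  62.98] jaw 48.33 fix [ 0.0011  0.0006 -0.    ] F [-1.1  0.3 -2.8] M [-0.021 -0.035  0.015] q6 -0.987
```

Call:
play_rows(plan=[[-0.2, 0, -0.4, 0, 0, -0.1, -0.2], [0, 0, -0.35, 0, 0, -0.1, -0.2], [0, 0, -0.35, 0, 0, -0.1, -0.2]])

```text
time_s: 16.48
eef_pos: [551.3, 37.3, 61.9]
ee_rot: [0.001, 0.498, 0.867, -0.0]
force: [-0.7, 0.1, -2.5]
grip_width: 0.716
```

```bash
python3 s.py
```

```text
16.4833 [551.28  37.25  61.89] jaw 30.26 fix [ 0.0014  0.0006 -0.    ] F [-0.7  0.1 -2.5] M [0.043 0.001 0.062] q6 -0.671
```

Call:
play_rows(plan=[[-0.2, 0, -0.35, 0, 0, -0.1, -0.2], [0, 0, -0.33, 0, 0, -0.1, -0.2]])

```text
time_s: 16.65
eef_pos: [551.2, 37.2, 61.2]
ee_rot: [0.001, 0.586, 0.81, -0.0]
force: [-0.5, -0.2, -2.0]
grip_width: 0.712
```

```bash
python3 s.py
```

```text
16.65 [551.21  37.2   61.24] jaw 18.2 fix [0.0016 0.0007 0.    ] F [-0.5 -0.2 -2. ] M [0.062 0.054 0.01 ] q6 -0.461
```

Call:
play_rows(plan=[[-0.1, 0, -0.3, 0, 0, -0.08, -0.2], [0, 0, -0.27, 0, 0, -0.08, -0.2]])

```text
time_s: 16.82
eef_pos: [551.2, 37.3, 60.6]
ee_rot: [0.001, 0.653, 0.758, -0.0]
force: [0.1, -0.2, -1.6]
grip_width: 0.713
```

```bash
python3 s.py
```

```text
16.8167 [551.15  37.28  60.63] jaw 8.49 fix [0.0016 0.0006 0.    ] F [ 0.1 -0.2 -1.6] M [-0.055  0.01   0.007] q6 -0.291
```

Call:
play_rows(plan=[[0, 0, -0.27, 0, 0, -0.08, -0.2]])

```text
time_s: 16.9
eef_pos: [551.3, 37.3, 60.5]
ee_rot: [0.001, 0.684, 0.729, -0.0]
force: [-1.5, -0.6, 1.9]
grip_width: 0.715
```

```bash
python3 s.py
```

```text
16.9 [551.26  37.25  60.46] jaw 3.67 fix [0.0017 0.0007 0.    ] F [-1.5 -0.6  1.9] M [0.014 0.136 0.014] q6 -0.207
```

Call:
play_rows(plan=[[-0.2, 0, 0, 0, 0, -0.06, -0.2]])

```text
time_s: 16.98
eef_pos: [551.1, 37.2, 60.5]
ee_rot: [0.001, 0.707, 0.707, -0.0]
force: [0.3, 0.7, -2.6]
grip_width: 0.716
```

```bash
python3 s.py
```

```text
16.9833 [551.14  37.23  60.52] jaw -0.01 fix [0.0018 0.0009 0.    ] F [ 0.3  0.7 -2.6] M [-0.007  0.005 -0.019] q6 -0.142
```

Call:
play_rows(plan=[[0, 0, 0, 0, 0, -0.05, -0.2]])

```text
time_s: 17.07
eef_pos: [551.1, 37.2, 60.5]
ee_rot: [0.001, 0.726, 0.688, -0.0]
force: [0.9, 0.6, -2.1]
grip_width: 0.712
```

```bash
python3 s.py
```

```text
17.0667 [551.14  37.2   60.52] jaw -3.07 fix [0.0019 0.0008 0.    ] F [ 0.9  0.6 -2.1] M [ 0.025  0.003 -0.01 ] q6 -0.089
```

Call:
play_rows(plan=[[0, 0, -0.3, 0, 0, -0.05, -0.2]])

```text
time_s: 17.15
eef_pos: [551.3, 37.2, 60.4]
ee_rot: [0.001, 0.744, 0.669, -0.0]
force: [-0.3, 0.3, 3.4]
grip_width: 0.715
```

```bash
python3 s.py
```

```text
17.15 [551.27  37.21  60.44] jaw -6.09 fix [0.002 0.001 0.   ] F [-0.3  0.3  3.4] M [0.009 0.171 0.045] q6 -0.036
```

Call:
play_rows(plan=[[0, 0, -0.1, 0, 0, -0.05, -0.2]])

```text
time_s: 17.23
eef_pos: [551.4, 37.2, 60.5]
ee_rot: [0.001, 0.761, 0.649, -0.0]
force: [-0.1, 0.0, -0.7]
grip_width: 0.716
```

```bash
python3 s.py
```

```text
17.2333 [551.36  37.2   60.48] jaw -9.1 fix [0.0021 0.0012 0.    ] F [-0.1  0.  -0.7] M [0.034 0.112 0.064] q6 0.016
```

Vertical stop at TCP z≈60.45 (flange on the disk). Turning in small steps now, watching the moment.

Call:
play_rows(plan=[[-0.2, 0, 0, 0, 0, -0.05, -0.2]])

```text
time_s: 17.32
eef_pos: [551.2, 37.3, 60.5]
ee_rot: [0.001, 0.778, 0.629, -0.0]
force: [1.4, 1.2, -2.9]
grip_width: 0.713
```

```bash
python3 s.py
```

```text
17.3167 [551.15  37.27  60.47] jaw -12.1 fix [0.0021 0.0011 0.    ] F [ 1.4  1.2 -2.9] M [ 0.157 -0.047  0.158] q6 0.069
```

Call:
play_rows(plan=[[0, 0, 0, 0, 0, -0.05, -0.2]])

```text
time_s: 17.4
eef_pos: [551.1, 37.3, 60.4]
ee_rot: [0.001, 0.794, 0.608, -0.0]
force: [0.5, -0.1, -1.9]
grip_width: 0.713
```

```bash
python3 s.py
```

```text
17.4 [551.13  37.33  60.44] jaw -15.09 fix [0.0021 0.0009 0.    ] F [ 0.5 -0.1 -1.9] M [0.033 0.107 0.262] q6 0.121
```

Call:
play_rows(plan=[[0, 0, 0, 0, 0, -0.04, -0.2]])

```text
time_s: 17.48
eef_pos: [551.1, 37.3, 60.4]
ee_rot: [0.001, 0.806, 0.591, -0.0]
force: [0.3, -0.7, -3.4]
grip_width: 0.713
```

```bash
python3 s.py
```

```text
17.4833 [551.11  37.33  60.43] jaw -17.5 fix [0.0023 0.0008 0.    ] F [ 0.3 -0.7 -3.4] M [0.033 0.028 0.282] q6 0.163
```

Call:
play_rows(plan=[[0, 0, 0, 0, 0, 0, -0.2], [0, 0, 0, 0, 0, 0, -0.2]])

```text
time_s: 17.65
eef_pos: [551.1, 37.4, 60.4]
ee_rot: [0.001, 0.807, 0.591, -0.0]
force: [0.6, -0.2, -1.6]
grip_width: 0.712
```

```bash
python3 s.py
```

```text
17.65 [551.12  37.38  60.44] jaw -17.55 fix [0.0021 0.0008 0.    ] F [ 0.6 -0.2 -1.6] M [ 0.042  0.025 -0.127] q6 0.164
```

The moment levels off at about 0.27 N m, so the friction clamp is reached and the ring is snug, under 0.1 rad past onset. Releasing and backing off to check.

Call:
play_rows(plan=[[0, 0, 0, 0, 0, 0, 0.6], [0, 0, 0, 0, 0, 0, 1], [0, 0, 0, 0, 0, 0, 1], [0, 0, 0, 0, 0, 0, 1], [0, 0, 5, 0, 0, 0, 1]])

```text
time_s: 18.07
eef_pos: [551.4, 37.3, 65.6]
ee_rot: [0.001, 0.806, 0.592, -0.0]
force: [-0.8, 0.2, -0.2]
grip_width: 1.006
```

Call:
play_rows(plan=[[0, 0, 20, 0, 0, 0, 1], [0, 0, 35, 0, 0, 0, 1], [-15, -10, 35, 0, 0, 0, 1], [-30, -25, 10, 0, 0, 0, 1], [-20, -20, 0, 0, 0, 0, 1]])

```text
time_s: 18.48
eef_pos: [486.0, -16.7, 171.0]
ee_rot: [0.002, 0.804, 0.595, 0.0]
force: [0.7, -1.0, -0.1]
grip_width: 1.002
```

Call:
play_rows(plan=[[0, 0, 0, 0, 0, 0, 1], [0, 0, 0, 0, 0, 0, 1]])

```text
time_s: 18.65
eef_pos: [484.1, -19.3, 173.7]
ee_rot: [0.004, 0.805, 0.594, 0.001]
force: [-0.4, -0.0, 0.1]
grip_width: 1.003
```

```bash
python3 - <<'E'
from h import *
c=optics.capture("wrist");s=sense();d=optics.capture("side");t=optics.capture("top")
print(s["time_s"],s["eef_pos"],s["force"])
D=[]
for b in blobs(c,(20,90,150),(35,255,255),4):
    p=np.argwhere(b)[:,::-1].mean(0);X=onplane(c,[p],78.7)[0]
    if np.hypot(X[0]-551,X[1]-37)<40: D.append(X[:2]);print("yel",p,X.round(1))
D=np.array(D)
if len(D)==3: z=circ(D);print(np.round(z,2),np.degrees(np.arctan2(*(D-z[:2]).T[::-1]))%120)
p=proj(c,[[551,37.5,75]])[0].astype(int);print(p)
y0=max(0,p[1]-60);x0=max(0,p[0]-60)
a=cv2.resize(c["img"][y0:y0+120,x0:x0+120],(400,400),interpolation=cv2.INTER_CUBIC)
p=proj(d,[[551,37.5,72]])[0].astype(int)
b=cv2.resize(d["img"][p[1]-35:p[1]+35,p[0]-35:p[0]+35],(400,400),interpolation=cv2.INTER_CUBIC)
cv2.imwrite("pics/m9.png",np.hstack([a,b]))
E
```

```text
18.7 [484.27590824 -19.11042446 173.53535444] [0.22319642 0.23308401 0.17742541]
yel [356.22222222  89.91666667] [570.   54.3  78.7]
yel [302.54054054 121.08108108] [525.2  44.7  78.7]
yel [351.27586207 151.5862069 ] [556.   10.8  78.7]
[550.33  36.63  26.4 ] [41.91250899 42.22892871 42.36038473]
[336 120]
```

View pics/m9.png

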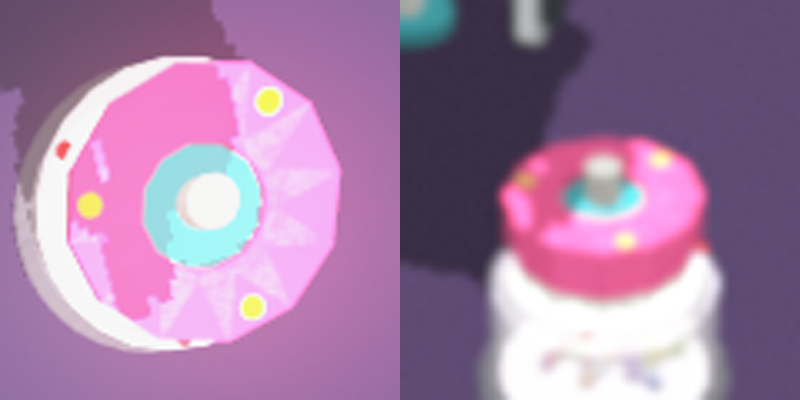

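The ring sits level over the disk with the knob through its hole. Its dots at 42.2° match the 95.6° turned, so it did not spring back on release. Handing in.

```bash
python3 -c "
from rig import ctrl;print(ctrl.finish_job())"
```

```text
the job is handed in; nothing more can be done
None
```

The jar is closed and the job is handed in, at about 18.7 s of the 72 s allowed.

- **Disk:** I took the right-hand teal disk by its knob, laid it in the mouth and let go. It touched down twice at the same height, with its underside about 68.3 mm up. The wrist and side views showed it flat and concentric, knob up.
- **Ring:** I set the 62 mm pink ring on with its dots over the jar's dots. It dropped until its underside was about 63.8 mm up. I then turned it 1.67 rad clockwise until the moment levelled off at about 0.27 N m, less than 0.1 rad past where it became snug.
- **Last check:** After release the ring was level, with the knob through its hole. Its dots stood at 42.2°, against 42.3° expected from the turn, so it did not spring back. The gripper was open and clear of everything.
- **Disagreements and limits:**
  - Wrist-camera positions varied by up to about 1 mm between views.
  - Placing the disk briefly pushed with about 16 N down and 6 N sideways, which I relieved before letting go.
  - With the arm held still after the last turn, the moment read −0.13 N m instead of zero.
  - I did not measure the other goods again at the end. No move was planned near enough to touch them.

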